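Point out the snack and the drink, then call the carer

ROBOT

A 6-joint arm with a two-finger parallel gripper is mounted at the origin on the work surface. World frame = base frame: x ahead of the robot, y to its left, z up, the work surface at z = 0. Lengths are in m, angles in rad, forces in N, time in s.
With the tool pointing down it reaches from about 0.375 to 0.9 m from the base axis. Payload 3.1 kg.
Tool frame: the origin (TCP) lies at the very end of the fingers, on their centre line; the grasp point (between the pads) lies 19 mm behind it; z points along the fingers, y is the line along which they close (so a half turn about z gives the same grasp; the last joint's range is limited). The gripper opens to 87 mm and grips with 3 to 60 N. Pads are 19 mm wide; open, the fingers measure 117 mm over their backs; the gripper's body (75 mm by 190 mm) begins 51 mm behind the grasp point.
Start: joints at [1.04, 0.527, 1.433, -0, 1.181, -0.178], TCP at [0.216, 0.586, 0.223] pointing down, gripper open.
Joint ranges: [-3.08, 3.08], [-0.75, 2.2], [0.22, 2.44], [-1.43, 4.57], [0, 2.65], [-2.85, 2.85]. Speed limits (rad/s): [2.79, 2.79, 3.14, 3.14, 3.14, 3.14].

INTERFACE

Orientations are given as a unit quaternion [x, y, z, w].
In Python, from rig import status, viewer, robot gives the robot as it stands.
- The arm moves only by the tool arm_command, never from a script. Its arguments are lists of equal length, an entry for each row: "delta_rot": the turn, a rotation vector about the tool's x, y, z in degrees, a list of three; "delta_pos": the shift along the tool's x, y, z in m, a list of three; "gripper": the closure, from -1 (fully open) to 1 (shut). In form: {"delta_rot": [[rx, ry, rz], ...], "delta_pos": [[dx, dy, dz], ...], "gripper": [gripper, ...]}. A call has 1 to 12 rows; each row is the pose to reach, as a shift and turn from the pose commanded when the call began, along the tool's axes at that moment; what a row does not reach only later rows make up. A row lasts 1/12 s, in which the tool goes at most 41.7 mm and 7.16 degrees, less where a joint would pass 70% of its speed; a pose out of reach is approached as far as the arm can. A call with a gripper value outside its range is refused whole. The fingers move at their own pace and stop on an object; "grip_force" is the grip in N (left out, the last holds). Time passes only in rows, so rows that repeat a pose let the fingers close. It gives the time, the measured TCP pose, the force, the opening and the grip force at its end, in the units of the state.
- status.get_obs(): the state, without advancing time (a new reading comes with each control period).
- viewer.camera(name): name is "scene" or "top" or "wrist"; returns a dict with "pixels" (384x512x3 uint8, blue, green, red), "fx", "fy", "cx", "cy" (pixels), "pose" (4x4, takes a point from camera to world coordinates); the wrist camera has in their place "mount" (4x4, takes a point from camera to tool coordinates, whose origin is the TCP and whose axes are the flange's). Camera axes: x right, y down, z forward; pixel columns grow to the right and rows downward; lengths in m; the calibration is good to about 2 mm. The wrist camera is an equidistant fisheye: a pixel r from the principal point sees the ray r / f radians off the axis. A picture is of the moment at which its call begins: read the wrist's pose just before it. There is no depth.
- robot.hand_in(): hands the job in; it is judged then, once.
The state is a dict: "time": time; "q": joint angles; "joint_velocities": joint speeds; "joint_torque": joint torques, N m; "position": TCP position; "tool_rot": TCP orientation; "ft_force": force on the tool from outside, world axes, zero at the start; "moment": the same for the moment, N m; "grip_width": finger opening in m; "grip_force": force on a finger pad.
Only numpy, scipy, OpenCV 4.12 (cv2) and the standard library are available. Lean on these libraries where they do the work, as an engineer would, in place of code of your own. Each camera call takes 0.05 s, during which the arm holds its last target. There are 200 camera calls.

TASK

A resident has chosen her snack: show the carer what to bring. Point at the smallest of the three white bowls, then at the drink carton that stands on the black rubber coaster, each time holding the fingertips still about 3 cm above the middle of its top for two seconds; then press the round call button right down, let it come up again and move clear. Do not touch the bowls, cartons or other loose tableware, and do not dip the fingertips low over the other bowls or the other carton, which would point at the wrong thing.

Things in the scene. Friction and masses are not known exactly. Their poses are not given: they have to be found in the camera images.
- cup_small: one of three plain white dessert bowls of the same kind, open at the top; this is the SMALLEST, the one to point at: 60 mm across the rim, 46 mm tall. Origin at the centre of its underside, z up. Loose, must not be touched
- cup_small_rim (a point): centre of the mouth of the smallest bowl, at rim height (46 mm above the table)
- cup_medium: one of three plain white dessert bowls of the same kind, open at the top; this is the middle-sized one: 82 mm across the rim, 60 mm tall. Origin at the centre of its underside, z up. Loose, must not be touched
- cup_medium_rim (a point): centre of the mouth of the middle bowl, at rim height (60 mm above the table)
- cup_large: one of three plain white dessert bowls of the same kind, open at the top; this is the largest: 104 mm across the rim, 74 mm tall. Origin at the centre of its underside, z up. Loose, must not be touched
- cup_large_rim (a point): centre of the mouth of the largest bowl, at rim height (74 mm above the table)
- coaster: square black rubber coaster, 95 x 95 x 5 mm, fixed to the table, with a drink carton standing on it. Origin at the centre of its underside
- carton_on_coaster: the drink carton that stands on the black rubber coaster, the one to point at: upright paper brick 60 x 40 mm, 100 mm tall, with a white screw cap (18 mm across, 10 mm high) off-centre on its top. Origin at the centre of its underside, z up. Loose, must not be touched
- carton_on_coaster_top (a point): centre of the flat top of the carton on the coaster (105 mm above the table; its cap rises 10 mm more)
- carton_bare: an identical drink carton standing on the bare table: not the one. Origin at the centre of its underside. Loose, must not be touched
- carton_bare_top (a point): centre of the flat top of the carton without a coaster (100 mm above the table; its cap rises 10 mm more)
- call (a joint): travel of the call button's cap in m: 0 up, 0.006 fully down. A spring brings it back up; 4 N press it fully down
- call_top (a point): centre of the top of the call button's cap: a round white cap 36 mm across on a grey housing fixed to the table; it is pressed straight down. About 22 mm above the table when up
- mug: white mug, 76 mm across, 92 mm tall, bystander. Origin at the centre of its underside
- jar: lidded glass jar, 72 mm across, 100 mm tall, bystander. Origin at the centre of its underside
- spoon: steel spoon about 190 mm long and 20 mm high, lying crosswise on the far side of the bowls, bystander. Origin at its underside near the middle of its length
Mind the look-alikes: they are no part of the job. What is shaped like the cup_large but blue or yellow is not meant. What is shaped like the coaster but yellow is not meant.

How it is judged:
On the way, in this order (a step that is already met when the one before it is completed fails the run):
1. the fingertips point at the smallest bowl from just above its middle (horizontal distance between the grasp point and cup_small_rim below 0.03 m and z of the grasp point in the frame of cup_small_rim between 0.015 and 0.08 m and contact force between each of the fingers, the arm and cup_small below 0.3 N), for 1.5 s.
2. the fingertips point at the carton on the coaster from just above its middle (horizontal distance between the grasp point and carton_on_coaster_top below 0.03 m and z of the grasp point in the frame of carton_on_coaster_top between 0.015 and 0.08 m and contact force between each of the fingers, the arm and carton_on_coaster below 0.3 N), for 1.5 s.
3. the call button is pressed down by the fingers (value of joint call above 0.0045 m and contact force between the fingers and anything else above 0.5 N), for 0.05 s.
At the end, for the whole second after the job is handed in: Button up again (within 1.5 mm); bowls, cartons, mug, jar and spoon at rest where they were (within 10 mm), upright. On the way the grasp point was held 1.5 s within 30 mm of the middle of each named thing, 15 to 80 mm above its top, and then the button was pressed (value of joint call below 0.0015 m and distance of each of cup_small, cup_medium, cup_large, carton_on_coaster, carton_bare, mug, jar, spoon from where it was at the start of the episode below 0.01 m and angle between each of cup_small, cup_medium, cup_large, carton_on_coaster, carton_bare, mug, jar's own z axis and vertical below 0.15 rad and linear speed of each of cup_small, cup_medium, cup_large, carton_on_coaster, carton_bare, mug, jar, spoon below 0.02 m/s and horizontal distance between carton_on_coaster and coaster below 0.03 m); the robot touches nothing.
It fails at once if the robot touches a bowl, a carton or a bystander (contact force between any of the fingers, the arm and cup_small above 0.3 N or contact force between any of the fingers, the arm and cup_medium above 0.3 N or contact force between any of the fingers, the arm and cup_large above 0.3 N or contact force between any of the fingers, the arm and carton_on_coaster above 0.3 N or contact force between any of the fingers, the arm and carton_bare above 0.3 N or contact force between any of the fingers, the arm and mug above 0.3 N or contact force between any of the fingers, the arm and jar above 0.3 N or contact force between any of the fingers, the arm and spoon above 0.3 N).
It fails at once if a thing is lifted, pushed or carried (distance of any of cup_small, cup_medium, cup_large, carton_on_coaster, carton_bare, mug, jar, spoon from where it was at the start of the episode above 0.015 m).
It fails at once if the fingertips dip to within about 5 cm above the middle of a wrong bowl or the wrong carton ((horizontal distance between the grasp point and cup_medium_rim below 0.03 m and z of the grasp point in the frame of cup_medium_rim below 0.07 m) or (horizontal distance between the grasp point and cup_large_rim below 0.03 m and z of the grasp point in the frame of cup_large_rim below 0.07 m) or (horizontal distance between the grasp point and carton_bare_top below 0.03 m and z of the grasp point in the frame of carton_bare_top below 0.07 m)).
It also fails if it takes over 61 s, if anything falls off the work surface, if the arm or the gripper's body presses on something with over 40 N, if the wrist force passes 120 N, or if a joint passes its speed limit or range.

## Working session

There is one attempt and no reset: what is moved stays moved. The work goes in short steps, Python scripts to look and compute and a tool call to move; the robot and the scene stay as the last step left them, time stands still between calls to the robot, and variables do not carry over. Pictures are saved under pics/ and viewed, at most 10 in all, crops included, and the job is handed in when it is done.

Besides the shell and the picture viewer there is one more tool, called after "Call:" in YAML: its name, and indented under it one key for each argument. arm_command: Moves the arm, as the interface text tells. Its arguments: {"type":"object","properties":{"delta_rot":{"type":"array","items":{"type":"array","items":{"type":"number"}}},"delta_pos":{"type":"array","items":{"type":"array","items":{"type":"number"}}},"gripper":{"type":"array","items":{"type":"number"}},"grip_force":{"type":"number"}},"required":["delta_rot","delta_pos","gripper"]}

```bash
mkdir -p pics; cat > h.py <<'E'
import numpy as np, cv2
from rig import status, viewer, robot
def snap(n,f):
    c=viewer.camera(n); cv2.imwrite('pics/'+f,c['pixels']); 
    np.savez('pics/'+f+'.npz',**{k:v for k,v in c.items() if k!='pixels'}); return c
def plane(c,u,v,z):
    T=np.array(c['pose']); d=T[:3,:3]@[(u-c['cx'])/c['fx'],(v-c['cy'])/c['fy'],1]
    p=T[:3,3]; return p+d*(z-p[2])/d[2]
def proj(c,P):
    T=np.linalg.inv(np.array(c['pose'])); p=T[:3,:3]@P+T[:3,3]
    return c['fx']*p[0]/p[2]+c['cx'],c['fy']*p[1]/p[2]+c['cy']
E
python3 - <<'E'
from h import *
o=status.get_obs();print(o['position'],o['tool_rot'],o['time'])
a=snap('top','top.png');b=snap('scene','scene.png')
print(a['pose'],a['fx']);print(b['pose'])
cv2.imwrite('pics/top2.png',cv2.resize(a['pixels'],(800,600)))
cv2.imwrite('pics/scene2.png',cv2.resize(b['pixels'],(800,600)))
E
```

```text
[0.21553605 0.58588905 0.22155645] [ 1.75499096e-01  9.84478985e-01 -1.01656373e-03 -4.03380892e-04] 0.0
[[-0.01741328 -0.98859824  0.14956706  0.40496483]
 [-0.99981794  0.01604953 -0.01032026  0.0066322 ]
 [ 0.00780211 -0.14971954 -0.98869772  0.98268605]
 [ 0.          0.          0.          1.        ]] 355.53034081727174
[[ 0.23302598  0.59664156 -0.76793082  1.20180859]
 [ 0.97227644 -0.12716506  0.19623345 -0.17100476]
 [ 0.01942706 -0.79236854 -0.6097333   0.60172391]
 [ 0.          0.          0.          1.        ]]
```

View pics/top2.png

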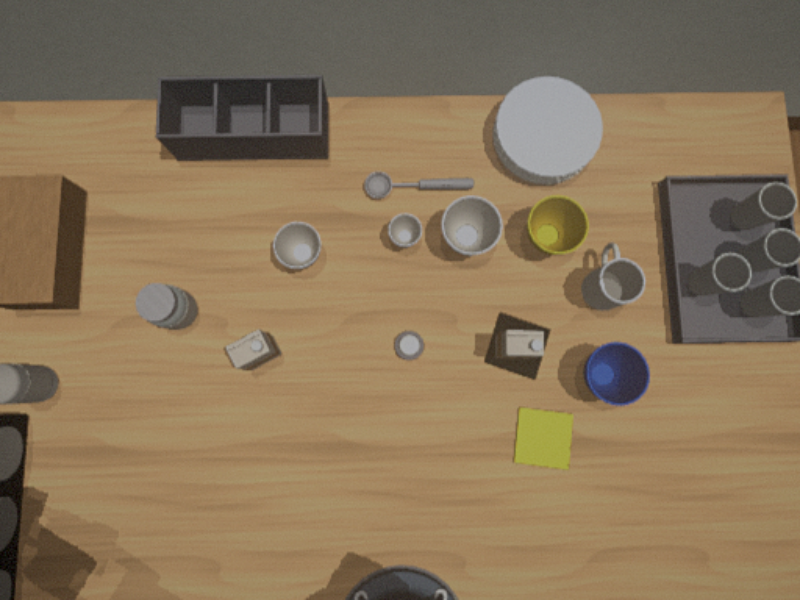

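View pics/scene2.png

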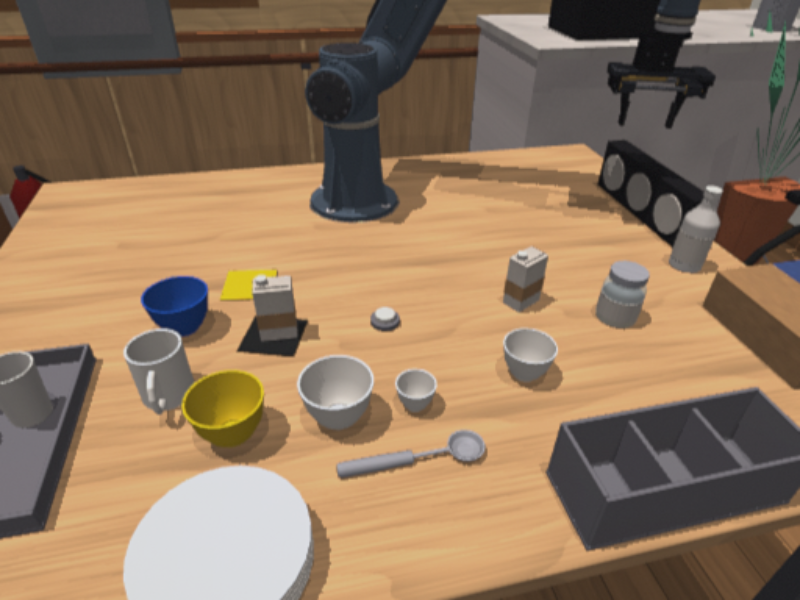

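Large and small bowls are in the centre at about (471,226) and (405,231). The medium bowl is at (297,246); yellow (557,225) and blue (617,373) are look-alikes. The carton at (523,343) is on the black coaster, the one at (251,349) is on bare table, and the yellow square (544,438) is not a coaster. The call button is at (409,345).

```bash
python3 - <<'E'
from h import *
a=dict(np.load('pics/top.png.npz'));b=dict(np.load('pics/scene.png.npz'))
s=512/800
for n,u,v,z,su,sv in [('small',405,230,.046,416,386),('med',297,244,.06,529,347),('large',472,223,.074,336,379),('carton',524,343,.105,274,283),('bare',251,349,.1,526,257),('button',409,345,.022,385,315)]:
    A=plane(a,u*s,v*s,z);B=plane(b,su*s,sv*s,z);print(n,A.round(3),B.round(3))
for n,u1,u2,v,z in [('small',388,421,231,.046),('med',273,321,246,.06),('large',442,502,226,.074)]:
    print(n,np.linalg.norm(plane(a,u1*s,v*s,z)-plane(a,u2*s,v*s,z)).round(4))
from scipy.spatial.transform import Rotation as R
o=status.get_obs();print(R.from_quat(o['tool_rot']).as_matrix().round(3))
im=cv2.imread('pics/top.png')
c=cv2.resize(im[110:250,150:400],(800,448),interpolation=cv2.INTER_CUBIC);cv2.imwrite('pics/crop.png',c)
E
```

```text
small [ 0.672 -0.018  0.046] [ 0.681 -0.02   0.046]
med [0.646 0.167 0.06 ] [0.652 0.163 0.06 ]
large [ 0.674 -0.131  0.074] [ 0.671 -0.13   0.074]
carton [ 0.468 -0.202  0.105] [ 0.47  -0.199  0.105]
bare [0.466 0.231 0.1  ] [0.473 0.229 0.1  ]
button [ 0.474 -0.022  0.022] [ 0.484 -0.023  0.022]
small 0.0574
med 0.0816
large 0.1016
[[-0.938  0.346 -0.001]
 [ 0.346  0.938 -0.002]
 [ 0.    -0.002 -1.   ]]
```

View pics/crop.png

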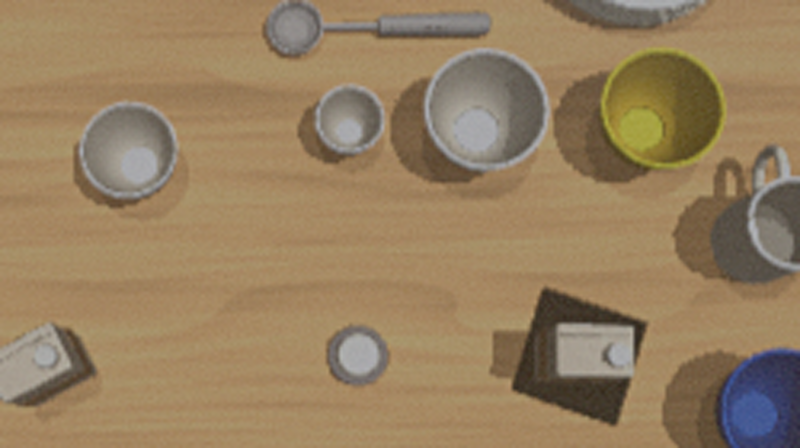

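The crop confirms the choices: smallest bowl at crop (350,120), coaster carton at (595,350), button at (358,354). Sizes match what is given, at 57, 82 and 102 mm. Moving with the fingers shut.

Call:
arm_command:
  delta_rot:
    - [0,0,0]
    - [0,0,0]
    - [0,0,0]
    - [0,0,0]
    - [0,0,0]
    - [0,0,0]
    - [0,0,0]
    - [0,0,0]
    - [0,0,0]
    - [0,0,0]
    - [0,0,0]
    - [0,0,0]
  delta_pos:
    - [-0.01,-0.006,-0.015]
    - [-0.035,-0.022,-0.03]
    - [-0.065,-0.042,-0.03]
    - [-0.095,-0.061,-0.03]
    - [-0.125,-0.08,-0.03]
    - [-0.155,-0.1,-0.03]
    - [-0.185,-0.119,-0.03]
    - [-0.215,-0.138,-0.03]
    - [-0.245,-0.157,-0.03]
    - [-0.275,-0.176,-0.03]
    - [-0.305,-0.196,-0.03]
    - [-0.32,-0.205,-0.03]
  gripper: [1,1,1,1,1,1,1,1,1,1,1,1]

```text
time: 1.1
position: [0.4479, 0.2798, 0.2537]
tool_rot: [0.177, 0.984, -0.0, 0.001]
ft_force: [-0.1, 0.6, -0.5]
grip_width: 0.0148
grip_force: 0.0
```

Call:
arm_command:
  delta_rot:
    - [0,0,0]
    - [0,0,0]
    - [0,0,0]
    - [0,0,0]
    - [0,0,0]
    - [0,0,0]
    - [0,0,0]
    - [0,0,0]
    - [0,0,0]
    - [0,0,0]
    - [0,0,0]
    - [0,0,0]
  delta_pos:
    - [-0.015,-0.01,0]
    - [-0.045,-0.029,0]
    - [-0.075,-0.048,0]
    - [-0.105,-0.067,0]
    - [-0.135,-0.086,0]
    - [-0.165,-0.105,0]
    - [-0.195,-0.124,0]
    - [-0.225,-0.143,0]
    - [-0.255,-0.163,0]
    - [-0.285,-0.182,0]
    - [-0.31,-0.198,0]
    - [-0.319,-0.204,0]
  gripper: [1,1,1,1,1,1,1,1,1,1,1,1]

```text
time: 2.1
position: [0.6766, -0.0233, 0.2534]
tool_rot: [0.177, 0.984, -0.001, 0.002]
ft_force: [0.8, 0.1, -0.3]
grip_width: 0.0004
grip_force: 0.0
```

```bash
python3 - <<'E'
from h import *
from scipy.spatial.transform import Rotation as R
o=status.get_obs();M=R.from_quat(o['tool_rot']).as_matrix();p=o['position'];print(o['time'],p,o['q'],o['grip_width'])
for t in [(.674,-.019,.076),(.469,-.2,.133),(.476,-.022,.1)]: print((M.T@(np.array(t)-p)).round(3))
c=snap('wrist','w.png');print(c['mount'],c['fx'],c['cx'],c['cy'])
m=np.array(c['mount'])
def wp(P):
    x=M.T@(np.array(P)-p); x=m[:3,:3].T@(x-m[:3,3]); th=np.arctan2(np.hypot(x[0],x[1]),x[2]);k=c['fx']*th/np.hypot(x[0],x[1]);return c['cx']+k*x[0],c['cy']+k*x[1]
im=cv2.resize(c['pixels'],(768,576))
for P in [(.674,-.019,.046),(.649,.165,.06),(.673,-.13,.074),(.469,-.2,.105),(.469,.23,.1),(.476,-.022,.022)]:
    u,v=wp(P);print(P,u,v);cv2.circle(im,(int(u*1.5),int(v*1.5)),3,(0,0,255),-1)
cv2.imwrite('pics/w2.png',im)
E
```

```text
2.1 [ 0.67655839 -0.0233203   0.25336483] [-0.1983334   0.5700737   1.25908014 -0.00188768  1.30915876 -1.41205092] 0.00044336268528602355
[0.005 0.003 0.177]
[ 0.133 -0.238  0.12 ]
[ 0.189 -0.069  0.153]
[[ 1.05468132e-04 -9.58486344e-01 -2.85138419e-01  7.77336610e-02]
 [ 9.99999892e-01 -2.80828593e-05  4.64283832e-04 -3.68428970e-05]
 [-4.53017214e-04 -2.85138437e-01  9.58486237e-01 -1.63378440e-01]
 [ 0.00000000e+00  0.00000000e+00  0.00000000e+00  1.00000000e+00]] 297.3186396354542 254.97746057707556 196.93732369294503
(0.674, -0.019, 0.046) 257.5642698953356 168.84887241150588
(0.649, 0.165, 0.06) 387.45182250528035 105.31831198318253
(0.673, -0.13, 0.074) 173.66037172970167 203.8543941070889
(0.469, -0.2, 0.105) 57.03072669170618 78.6808011080038
(0.469, 0.23, 0.1) 393.67130457071175 -44.3899293964935
(0.476, -0.022, 0.022) 202.93148623004504 30.617506513413673
```

View pics/w2.png

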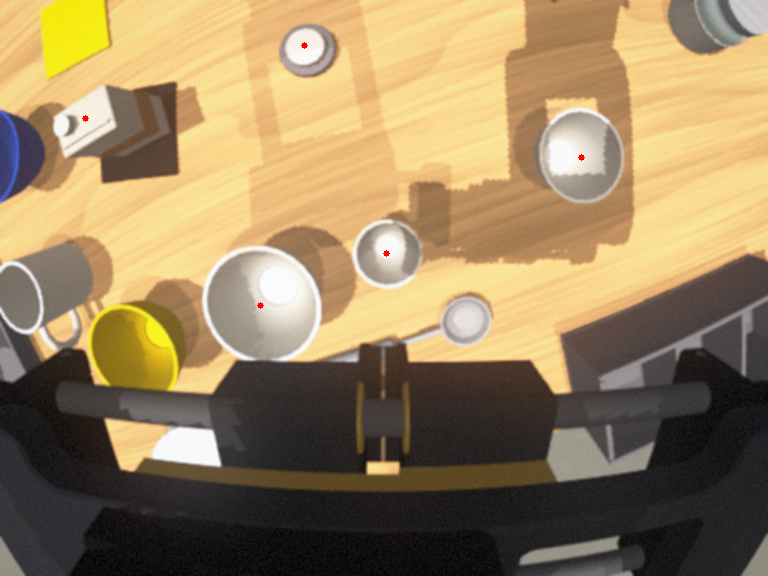

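The projected points (red) sit on the centres of all bowls, the carton and the button. Descending and holding.

Call:
arm_command:
  delta_rot:
    - [0,0,0]
    - [0,0,0]
    - [0,0,0]
    - [0,0,0]
    - [0,0,0]
    - [0,0,0]
    - [0,0,0]
    - [0,0,0]
    - [0,0,0]
    - [0,0,0]
    - [0,0,0]
    - [0,0,0]
  delta_pos:
    - [0.003,0.002,0.01]
    - [0.005,0.003,0.03]
    - [0.005,0.003,0.05]
    - [0.005,0.003,0.07]
    - [0.005,0.003,0.09]
    - [0.005,0.003,0.11]
    - [0.005,0.003,0.13]
    - [0.005,0.003,0.15]
    - [0.005,0.003,0.165]
    - [0.005,0.003,0.173]
    - [0.005,0.003,0.177]
    - [0.005,0.003,0.177]
  gripper: [1,1,1,1,1,1,1,1,1,1,1,1]

```text
time: 3.15
position: [0.6693, -0.0122, 0.075]
tool_rot: [0.175, 0.985, 0.0, -0.001]
ft_force: [-0.2, -0.5, 0.9]
grip_width: 0.0008
grip_force: 0.0
```

Call:
arm_command:
  delta_rot:
    - [0,0,0]
    - [0,0,0]
    - [0,0,0]
    - [0,0,0]
    - [0,0,0]
    - [0,0,0]
    - [0,0,0]
    - [0,0,0]
    - [0,0,0]
    - [0,0,0]
    - [0,0,0]
    - [0,0,0]
  delta_pos:
    - [0,0,0]
    - [0,0,0]
    - [0,0,0]
    - [0,0,0]
    - [0,0,0]
    - [0,0,0]
    - [0,0,0]
    - [0,0,0]
    - [0,0,0]
    - [0,0,0]
    - [0,0,0]
    - [0,0,0]
  gripper: [1,1,1,1,1,1,1,1,1,1,1,1]

```text
time: 4.15
position: [0.6706, -0.0136, 0.0755]
tool_rot: [0.175, 0.984, -0.0, -0.0]
ft_force: [-0.3, -0.4, -0.7]
grip_width: 0.0007
grip_force: 0.0
```

Call:
arm_command:
  delta_rot:
    - [0,0,0]
    - [0,0,0]
    - [0,0,0]
    - [0,0,0]
    - [0,0,0]
    - [0,0,0]
    - [0,0,0]
    - [0,0,0]
    - [0,0,0]
    - [0,0,0]
    - [0,0,0]
    - [0,0,0]
  delta_pos:
    - [0,0,0]
    - [0,0,0]
    - [0,0,0]
    - [0,0,0]
    - [0,0,0]
    - [0,0,0]
    - [0,0,0]
    - [0,0,0]
    - [0,0,0]
    - [0,0,0]
    - [0,0,0]
    - [0,0,0]
  gripper: [1,1,1,1,1,1,1,1,1,1,1,1]

```text
time: 5.15
position: [0.6706, -0.0136, 0.0756]
tool_rot: [0.175, 0.984, 0.0, 0.0]
ft_force: [-0.1, 0.3, -0.5]
grip_width: 0.0005
grip_force: 0.0
```

Call:
arm_command:
  delta_rot:
    - [0,0,0]
    - [0,0,0]
    - [0,0,0]
    - [0,0,0]
    - [0,0,0]
    - [0,0,0]
    - [0,0,0]
    - [0,0,0]
    - [0,0,0]
  delta_pos:
    - [0,0,-0.01]
    - [0,0,-0.03]
    - [0,0,-0.055]
    - [0,0,-0.08]
    - [0,0,-0.105]
    - [0,0,-0.13]
    - [0,0,-0.155]
    - [0,0,-0.17]
    - [0,0,-0.177]
  gripper: [1,1,1,1,1,1,1,1,1]

```text
time: 5.9
position: [0.6721, -0.0138, 0.2568]
tool_rot: [0.175, 0.984, -0.0, 0.003]
ft_force: [-0.3, 0.8, 0.1]
grip_width: 0.0003
grip_force: 0.0
```

```bash
cat > g.py <<'E'
from h import *
from scipy.spatial.transform import Rotation as R
o=status.get_obs();M=R.from_quat(o['tool_rot']).as_matrix();p=o['position'];print(o['time'],p,o['ft_force'])
for t in [(.469,-.2,.253),(.476,-.022,.253)]: print((M.T@(np.array(t)-p)).round(3))
E
python3 g.py
```

```text
5.9 [ 0.6720521  -0.01377373  0.25680922] [-0.34183878  0.76452467  0.09414714]
[ 0.126 -0.245  0.003]
[ 0.181 -0.075  0.003]
```

Call:
arm_command:
  delta_rot:
    - [0,0,0]
    - [0,0,0]
    - [0,0,0]
    - [0,0,0]
    - [0,0,0]
    - [0,0,0]
    - [0,0,0]
    - [0,0,0]
    - [0,0,0]
    - [0,0,0]
    - [0,0,0]
    - [0,0,0]
  delta_pos:
    - [0.006,-0.012,0]
    - [0.019,-0.037,0]
    - [0.032,-0.062,0]
    - [0.045,-0.088,0]
    - [0.058,-0.114,0]
    - [0.071,-0.139,0]
    - [0.084,-0.165,0]
    - [0.097,-0.19,0]
    - [0.11,-0.216,0]
    - [0.12,-0.236,0]
    - [0.125,-0.245,0]
    - [0.125,-0.245,0]
  gripper: [1,1,1,1,1,1,1,1,1,1,1,1]

```text
time: 6.9
position: [0.4671, -0.2012, 0.2524]
tool_rot: [0.177, 0.984, 0.0, -0.001]
ft_force: [-0.5, -0.1, -0.5]
grip_width: 0.0004
grip_force: 0.0
```

```bash
python3 g.py
```

```text
6.9 [ 0.46711756 -0.2011698   0.2524204 ] [-0.52001198 -0.13754973 -0.53045829]
[-0.001  0.002 -0.001]
[ 0.054  0.171 -0.001]
```

Call:
arm_command:
  delta_rot:
    - [0,0,0]
    - [0,0,0]
    - [0,0,0]
    - [0,0,0]
    - [0,0,0]
    - [0,0,0]
    - [0,0,0]
    - [0,0,0]
    - [0,0,0]
    - [0,0,0]
  delta_pos:
    - [0,0,0.01]
    - [0,0,0.025]
    - [0,0,0.04]
    - [0,0,0.055]
    - [0,0,0.07]
    - [0,0,0.085]
    - [0,0,0.1]
    - [0,0,0.11]
    - [0,0,0.116]
    - [0,0,0.118]
  gripper: [1,1,1,1,1,1,1,1,1,1]

```text
time: 7.73
position: [0.4688, -0.1995, 0.1336]
tool_rot: [0.175, 0.985, 0.0, -0.001]
ft_force: [-0.6, -0.1, 0.6]
grip_width: 0.0005
grip_force: 0.0
```

Call:
arm_command:
  delta_rot:
    - [0,0,0]
    - [0,0,0]
    - [0,0,0]
    - [0,0,0]
    - [0,0,0]
    - [0,0,0]
    - [0,0,0]
    - [0,0,0]
    - [0,0,0]
    - [0,0,0]
    - [0,0,0]
    - [0,0,0]
  delta_pos:
    - [0,0,0]
    - [0,0,0]
    - [0,0,0]
    - [0,0,0]
    - [0,0,0]
    - [0,0,0]
    - [0,0,0]
    - [0,0,0]
    - [0,0,0]
    - [0,0,0]
    - [0,0,0]
    - [0,0,0]
  gripper: [1,1,1,1,1,1,1,1,1,1,1,1]

```text
time: 8.73
position: [0.4686, -0.2003, 0.1345]
tool_rot: [0.175, 0.984, 0.0, -0.0]
ft_force: [-0.3, 0.0, -0.2]
grip_width: 0.0001
grip_force: 0.0
```

Call:
arm_command:
  delta_rot:
    - [0,0,0]
    - [0,0,0]
    - [0,0,0]
    - [0,0,0]
    - [0,0,0]
    - [0,0,0]
    - [0,0,0]
    - [0,0,0]
    - [0,0,0]
    - [0,0,0]
    - [0,0,0]
    - [0,0,0]
  delta_pos:
    - [0,0,0]
    - [0,0,0]
    - [0,0,0]
    - [0,0,0]
    - [0,0,0]
    - [0,0,0]
    - [0,0,0]
    - [0,0,0]
    - [0,0,0]
    - [0,0,0]
    - [0,0,0]
    - [0,0,0]
  gripper: [1,1,1,1,1,1,1,1,1,1,1,1]

```text
time: 9.73
position: [0.4686, -0.2003, 0.1346]
tool_rot: [0.176, 0.984, 0.0, -0.0]
ft_force: [0.7, 0.3, 0.3]
grip_width: 0.0008
grip_force: 0.0
```

Call:
arm_command:
  delta_rot:
    - [0,0,0]
    - [0,0,0]
    - [0,0,0]
    - [0,0,0]
    - [0,0,0]
    - [0,0,0]
    - [0,0,0]
    - [0,0,0]
    - [0,0,0]
    - [0,0,0]
    - [0,0,0]
    - [0,0,0]
  delta_pos:
    - [0,0,-0.015]
    - [0,0,-0.035]
    - [0,0,-0.06]
    - [0,0,-0.085]
    - [0.005,0.017,-0.105]
    - [0.014,0.045,-0.115]
    - [0.023,0.074,-0.118]
    - [0.032,0.102,-0.118]
    - [0.041,0.13,-0.118]
    - [0.049,0.155,-0.118]
    - [0.054,0.17,-0.118]
    - [0.054,0.17,-0.118]
  gripper: [1,1,1,1,1,1,1,1,1,1,1,1]

```text
time: 10.73
position: [0.4759, -0.0191, 0.2526]
tool_rot: [0.174, 0.985, 0.001, -0.0]
ft_force: [-0.3, -0.3, -0.0]
grip_width: 0.0008
grip_force: 0.0
```

```bash
python3 g.py; python3 - <<'E'
from h import *
c=snap('wrist','w3.png');cv2.imwrite('pics/w4.png',cv2.resize(c['pixels'],(768,576)))
from scipy.spatial.transform import Rotation as R
o=status.get_obs();M=R.from_quat(o['tool_rot']).as_matrix();p=o['position']
m=np.array(c['mount']);x=m[:3,:3].T@(M.T@(np.array([.476,-.022,.022])-p)-m[:3,3]);h=np.hypot(x[0],x[1]);k=c['fx']*np.arctan2(h,x[2])/h
print(1.5*(c['cx']+k*x[0]),1.5*(c['cy']+k*x[1]))
E
```

```text
10.7333 [ 0.47589115 -0.01912342  0.25256525] [-0.34804486 -0.34131906 -0.02920046]
[-0.055 -0.172 -0.001]
[-0.001 -0.003 -0.   ]
380.95030687788335 253.45278872298837
```

View pics/w4.png

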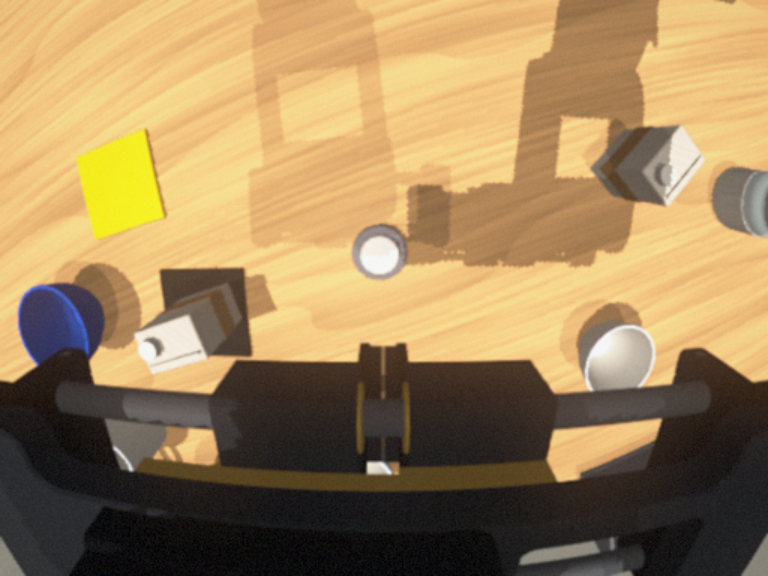

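The button is at (380,254), as predicted. Pressing, in two stages.

Call:
arm_command:
  delta_rot:
    - [0,0,0]
    - [0,0,0]
    - [0,0,0]
    - [0,0,0]
    - [0,0,0]
    - [0,0,0]
    - [0,0,0]
    - [0,0,0]
    - [0,0,0]
    - [0,0,0]
    - [0,0,0]
    - [0,0,0]
  delta_pos:
    - [0,-0.001,0.015]
    - [0,-0.001,0.04]
    - [0,-0.001,0.065]
    - [0,-0.001,0.09]
    - [0,-0.001,0.115]
    - [0,-0.001,0.14]
    - [0,-0.001,0.165]
    - [0,-0.001,0.185]
    - [0,-0.001,0.2]
    - [0,-0.001,0.21]
    - [0,-0.001,0.215]
    - [0,-0.001,0.215]
  gripper: [1,1,1,1,1,1,1,1,1,1,1,1]

```text
time: 11.78
position: [0.4762, -0.0237, 0.0367]
tool_rot: [0.176, 0.984, 0.0, -0.001]
ft_force: [-0.4, 0.2, 0.5]
grip_width: 0.0003
grip_force: 0.0
```

Call:
arm_command:
  delta_rot:
    - [0,0,0]
    - [0,0,0]
    - [0,0,0]
    - [0,0,0]
    - [0,0,0]
    - [0,0,0]
    - [0,0,0]
    - [0,0,0]
    - [0,0,0]
    - [0,0,0]
    - [0,0,0]
    - [0,0,0]
  delta_pos:
    - [0,0,0.003]
    - [0,0,0.006]
    - [0,0,0.009]
    - [0,0,0.012]
    - [0,0,0.014]
    - [0,0,0.016]
    - [0,0,0.018]
    - [0,0,0.02]
    - [0,0,0.022]
    - [0,0,0.022]
    - [0,0,0.022]
    - [0,0,0.022]
  gripper: [1,1,1,1,1,1,1,1,1,1,1,1]

```text
time: 12.78
position: [0.4765, -0.023, 0.0163]
tool_rot: [0.175, 0.984, -0.0, 0.0]
ft_force: [-0.8, -0.2, 9.5]
grip_width: 0.0007
grip_force: 4.7
```

Call:
arm_command:
  delta_rot:
    - [0,0,0]
    - [0,0,0]
    - [0,0,0]
    - [0,0,0]
    - [0,0,0]
    - [0,0,0]
    - [0,0,0]
    - [0,0,0]
    - [0,0,0]
    - [0,0,0]
    - [0,0,0]
    - [0,0,0]
  delta_pos:
    - [0,0,0.001]
    - [0,0,0.001]
    - [0,0,-0.01]
    - [0,0,-0.03]
    - [0,0,-0.055]
    - [0,0,-0.08]
    - [0,0,-0.105]
    - [0,0,-0.13]
    - [0,0,-0.155]
    - [0,0,-0.18]
    - [0,0,-0.195]
    - [0,0,-0.2]
  gripper: [1,1,1,1,1,1,1,1,1,1,1,1]

```text
time: 13.78
position: [0.4777, -0.0233, 0.2179]
tool_rot: [0.175, 0.984, -0.0, 0.003]
ft_force: [-0.5, 0.1, 0.3]
grip_width: 0.0002
grip_force: 0.0
```

Call:
arm_command:
  delta_rot:
    - [0,0,0]
    - [0,0,0]
    - [0,0,0]
    - [0,0,0]
    - [0,0,0]
    - [0,0,0]
  delta_pos:
    - [0,0,0]
    - [0,0,0]
    - [0,0,0]
    - [0,0,0]
    - [0,0,0]
    - [0,0,0]
  gripper: [1,1,1,1,1,1]

```text
time: 14.28
position: [0.476, -0.0229, 0.2147]
tool_rot: [0.175, 0.984, 0.0, -0.001]
ft_force: [0.1, -1.1, -0.1]
grip_width: 0.0002
grip_force: 0.0
```

```bash
python3 - <<'E'
from h import *
c=snap('scene','end.png');a=cv2.imread('pics/scene.png');d=cv2.absdiff(a,c['pixels']).max(2)
cv2.imwrite('pics/end2.png',cv2.resize(c['pixels'],(800,600)))
E
```

```text
(no output)
```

View pics/end2.png

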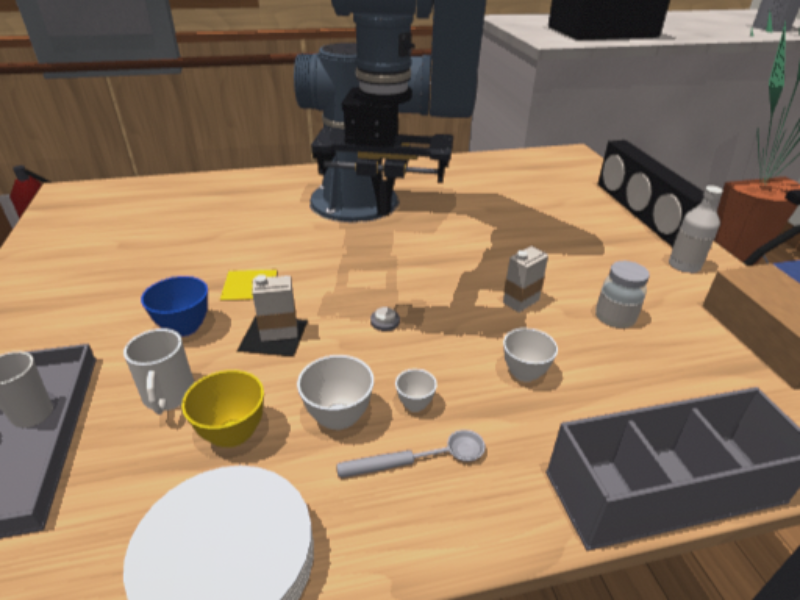

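Everything stands where it was, the button at (385,317) is up again, and the arm is clear of it.

```bash
python3 -c "
from rig import robot
print(robot.hand_in())"
```

```text
the job is handed in; nothing more can be done
None
```

I pointed at the smallest bowl and then at the carton on the black coaster, holding about 2 s over each, pressed the call button down and let it come up, moved clear, and handed in the job; no verdict came back.

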